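# Click the turn wheel on to green

## Task

The bamboo wheel on the mantel shows whose turn it is to put the bins out: flick its edge with a fingertip, clockwise seen from above, click by click until the green dot stands at the white pointer, and do not let it run past green. Let the wheel come to rest on the colour just before green, so that the last click is made on its own. Only touch the wheel, do not pinch it, lift or shove its stand, or disturb the ornaments around it.

Things in the scene. Friction and masses are not known exactly. Their poses are not given: they have to be found in the camera images.
- stand: turn wheel's stand, 1.2 to 1.6 kg, loose on the mantel (side pushes under 4 N leave it still): round marble foot (radius 60 mm) and bamboo drum (radius 50 mm), 33 mm high; a tongue 30 mm wide, 12 mm high runs out along its +x to 120 mm and carries the pointer's post. Origin: on the wheel's upright axis (z), at the underside. +x points away from the robot, yaw within 0.5 rad
- wheel (a joint): wheel angle, rad: 0 = green dot at the pointer; grows clockwise seen from above. Clicks into a notch every 60 degrees (1.047); 0.1 N m turns it out (about 1.5 N at a lug), and once pushed over half a click it snaps on to the next notch by itself. Starts 2, 3 or 4 clicks before green (-2.09, -3.14, -4.19) and can run past green. At the pointer: white -4, red -3, blue -2, yellow -1, green 0 clicks
- wheel_center (a point): point on the wheel's axis, 48 mm above the mantel. Wheel: bamboo disc, radius 42 mm, 36 to 54 mm above the mantel, with six dark wooden lugs on its edge: radial bars 10 mm thick, reaching to 80 mm from the axis, 37 to 59 mm above the mantel. In a notch the lugs stand at 30, 90, 150, 210, 270, 330 degrees from the stand's +x; the gaps between (50 mm wide half-way out) are open for a fingertip
- pointer (a point): inner tip of the white pointer, 91 mm from the wheel's axis along the stand's +x, 64 mm above the mantel; the pointer is a diamond 30 mm across and 6 mm thick on a post 105 to 115 mm from the axis, top 67 mm above the mantel
- green_dot (a point): centre of the top of the green dot on the wheel, 28 mm from its axis, 57 mm above the mantel; turns with the wheel. Six such dots, 26 mm across, lie midway between the lugs: green, yellow, blue, red, white, black going clockwise seen from above
- horse: bystander: white porcelain horse on a plate 85 x 42 mm, 127 mm tall; origin at the centre of its underside; leave it alone
- tin: bystander: copper-coloured round tin with a closed lid, 79 mm across, 87 mm tall; origin at the centre of its underside; leave it alone
- tumbler: bystander: frosted glass tumbler, 76 mm across, 95 mm tall; origin at the centre of its underside; leave it alone
- clamp: bystander: bamboo spring clamp on a foot 70 x 60 mm, holding a clear acrylic block 140 mm (along its x) x 15 mm x 100 mm upright, 112 mm tall in all; origin at the centre of its underside; leave it alone

How it is judged (in metres and radians):
On the way:
1. the wheel rests in the notch just before green (yellow dot at the pointer) for 0.2 s (value of joint wheel between -1.2272 and -0.8672 rad and velocity of joint wheel between -0.3 and 0.3 rad/s), for 0.2 s.
At the end, for the whole second after the job is handed in: The wheel is at rest with the green dot at the pointer (within 0.14 rad, 8 degrees), reached without turning past green; the stand is upright on the mantel, it and its pointer within 30 mm of where they were; horse, tin, tumbler and clamp stand within 12 mm of where they were (value of joint wheel between -0.14 and 0.14 rad and velocity of joint wheel between -0.1 and 0.1 rad/s and distance of each of stand, pointer from where it was at the start of the episode below 0.03 m and height (world z) of stand below 0.005 m and angle between stand's own z axis and vertical below 0.05 rad and linear speed of stand below 0.02 m/s and distance of each of horse, tin, tumbler, clamp from where it was at the start of the episode below 0.012 m and angle between each of horse, tin, tumbler, clamp's own z axis and vertical below 0.1 rad); the robot touches nothing.
It fails at once if the wheel is turned on past green, or the wrong way back beyond the farthest colour it can start on (value of joint wheel above 0.62 rad or value of joint wheel below -5.01004 rad).
It fails at once if the wheel is pinched or pushed with more than 20 N (contact force between the fingers and wheel above 20 N).
It fails at once if the stand is lifted or tipped (height (world z) of stand above 0.008 m or angle between stand's own z axis and vertical above 0.12 rad).
It fails at once if the stand or its pointer is shoved more than 30 mm (distance of any of stand, pointer from where it was at the start of the episode above 0.03 m).
It fails at once if the horse, tin, tumbler or clamp is moved more than 12 mm, lifted or tipped (distance of any of horse, tin, tumbler, clamp from where it was at the start of the episode above 0.012 m or angle between any of horse, tin, tumbler, clamp's own z axis and vertical above 0.15 rad).
It also fails if it takes over 64 s, if anything falls off the work surface, if the arm or the gripper's body presses on something with over 40 N, if the wrist force passes 120 N, or if a joint passes its speed limit or range.

## Robot

A 7-joint arm with a two-finger parallel gripper is mounted at the origin on the work surface. World frame = base frame: x ahead of the robot, y to its left, z up, the work surface at z = 0. Lengths are in mm, angles in rad, forces in N, time in s.
With the tool pointing down it reaches from about 400 to 750 mm from the base axis. Payload 19.5 kg.
Tool frame: the origin (TCP) lies between the finger pads; the fingertips stand 25 mm ahead of it and the grasp point (between the pads) lies 6 mm ahead of it; z points along the fingers, y is the direction in which the jaws open and shut (so a half turn about z gives the same grasp; the last joint's range is limited). The gripper opens to 85 mm and grips with 20 to 120 N. Pads are 22 mm wide; open, the fingers measure 114 mm over their backs; the gripper's body (76 mm by 85 mm) begins 54 mm behind the grasp point. The pads swing forward as they close: fully open they stand 13 mm farther back than shut.
Start: joints at [-1.212, 0.707, -0.028, 1.485, 0.022, 0.951, -0.075], TCP at [224.326, 529.411, 256.268] pointing down, gripper open.
Joint ranges: [-2.71, 2.71], [-0.32, 2.16], [-1.57, 1.52], [0, 2.45], [-1.46, 4.6], [0, 2.02], [-2.83, 2.83]. Speed limits (rad/s): [1.89, 1.89, 2.57, 2.57, 3.01, 3.01, 3.01].

## Interface

Orientations are given as a unit quaternion [w, x, y, z].
In Python, from rig import ctrl gives the robot as it stands.
- The arm moves only by the tool send_rows, never from a script. Its argument "targets" is text: rows parted by semicolons, each of 6 numbers parted by spaces: the shift along the world's x, y, z as a fraction of full scale, then the turn, a rotation vector about the world's x, y, z as a fraction of full scale. A call has 1 to 10 rows; each row is the pose to reach, as a shift and turn from the pose commanded when the call began, turning the shorter way round; what a row does not reach only later rows make up. Full scale, the value 1, is 0.3 m for a shift and 180 degrees for a turn. A row lasts 1/10 s, in which the tool goes at most 50 mm and 8.59 degrees, less where a joint would pass 70% of its speed; a pose out of reach is approached as far as the arm can. A call with a number of a shift or a turn outside -1 to 1 is refused whole. A call with a gripper value outside its range is refused whole. "grip" is the finger opening in mm, from 0 to 85.4, set as the call begins (left out, the last holds). The fingers move at their own pace and stop on an object; "force" is the grip in N (left out, the last holds). Time passes only in rows, so rows that repeat a pose let the fingers close. It gives the time, the measured TCP pose, the force and the opening at its end, in the units of the state.
- ctrl.state(): the state, without advancing time (a new reading comes with each control period).
- ctrl.get_image(name): name is "side" or "top"; returns a dict with "pixels" (420x560x3 uint8, red, green, blue), "range_z" (420x560 float32, mm along the optical axis (not along the pixel's ray), 0 where there is no reading), "camera_matrix" (3x3 intrinsics, pixels), "dist" ([k1, k2, p1, p2, k3] as OpenCV has them; the pictures are not rectified), "T" (4x4, takes a point from camera to world coordinates). Camera axes: x right, y down, z forward; pixel columns grow to the right and rows downward; lengths in mm; the calibration is good to about 2 mm. A picture is of the moment at which its call begins.
- ctrl.finish_job(): hands the job in, once; it reports no verdict.
The state is a dict: "t": time; "joint_pos": joint angles; "qd": joint speeds; "joint_efforts": joint torques, N m; "tool_pos": TCP position; "tool_rot": TCP orientation; "ft_force": force on the tool from outside, world axes, zero at the start; "ft_torque": the same for the moment, N m; "opening": opening from 0.0 (shut) to 1.0 (fully open).
Only numpy, scipy, OpenCV 4.12 (cv2) and the standard library are available. Lean on these libraries where they do the work, as an engineer would, in place of code of your own. Each camera call takes 0.05 s, during which the arm holds its last target. There are 200 camera calls.

## Working session

There is one attempt and no reset: what is moved stays moved. The work goes in short steps, Python scripts to look and compute and a tool call to move; the robot and the scene stay as the last step left them, time stands still between calls to the robot, and variables do not carry over. Pictures are saved under pics/ and viewed, about 8 in all and at most 12, crops included, and the job is handed in when it is done.

Besides the shell and the picture viewer there is one more tool, called after "Request:" in YAML: its name, and indented under it one key for each argument. send_rows: Moves the arm, as the interface text tells. Its arguments: {"type":"object","properties":{"targets":{"type":"string"},"grip":{"type":"number"},"force":{"type":"number"}},"required":["targets"]}

```bash
mkdir -p pics; cat > h.py <<'E'
import numpy as np, cv2
from rig import ctrl
def world(im):
    z=im["range_z"]; h,w=z.shape
    u,v=np.meshgrid(np.arange(w),np.arange(h))
    p=cv2.undistortPoints(np.stack([u,v],-1).reshape(-1,1,2).astype(np.float64),im["camera_matrix"],np.array(im["dist"])).reshape(h,w,2)
    c=np.concatenate([p*z[...,None],z[...,None],np.ones((h,w,1))],-1)
    return (c@np.array(im["T"]).T)[...,:3]
def ray(im,u,v,Z):
    p=cv2.undistortPoints(np.array([[[u,v]]],float),im["camera_matrix"],np.array(im["dist"]))[0,0]
    T=np.array(im["T"]); d=T[:3,:3]@np.array([p[0],p[1],1]); o=T[:3,3]
    return o+d*(Z-o[2])/d[2]
def save(im,n): cv2.imwrite("pics/"+n,im["pixels"][...,::-1])
E
python3 - <<'E'
from h import *
np.set_printoptions(precision=1,suppress=True)
for n in("top","side"):
    im=ctrl.get_image(n); save(im,n+"0.png"); np.save(n+"0.npy",im,allow_pickle=True); print(n,np.array(im["T"])[:3])
print(ctrl.state())
E
```

```text
top [[   0.1   -1.     0.2  425.4]
 [  -1.    -0.1    0.    39.2]
 [   0.    -0.2   -1.  1005.7]]
side [[   0.8   -0.3    0.5  227.1]
 [  -0.6   -0.4    0.7 -467. ]
 [  -0.    -0.9   -0.5  455.3]]
{'t': 0.1, 'joint_pos': array([-1.2,  0.7, -0. ,  1.5,  0. ,  1. , -0.1]), 'qd': array([ 0., -0., -0., -0., -0.,  0.,  0.]), 'joint_efforts': array([  0. , -88.4,   1.2, -23.6,   0. ,   0. ,   0. ]), 'tool_pos': array([224.3, 529.3, 255.9]), 'tool_rot': array([-0. ,  0.2,  1. , -0. ]), 'ft_force': array([-0.1,  0.2, -0.3]), 'ft_torque': array([ 0.,  0., -0.]), 'opening': 0.9995631684368499}
```

View pics/top0.png

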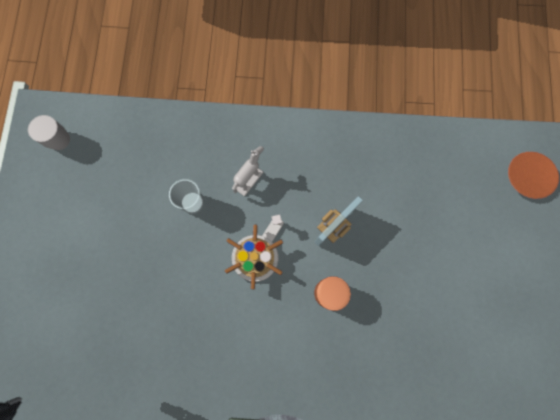

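View pics/side0.png

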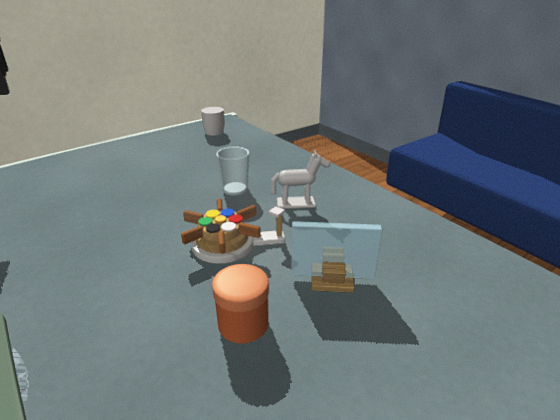

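Top view: the wheel hub is at about (255,257), the pointer at (277,220), and the red dot (260,246) faces it, so the wheel is at −3 clicks. The side view agrees. The tin is at (333,293), the clamp at (338,222), the tumbler at (187,197) and the horse at (247,175).

```bash
cat >> h.py <<'E'
R={'green':(50,75),'yellow':(22,33),'blue':(105,130),'red':(0,6)}
def dots(im,box):
    x0,y0,x1,y1=box; hsv=cv2.cvtColor(im["pixels"],cv2.COLOR_RGB2HSV); out={}
    for k,(a,b) in R.items():
        m=cv2.inRange(hsv,(a,190,70),(b,255,255)); mm=np.zeros_like(m); mm[y0:y1,x0:x1]=m[y0:y1,x0:x1]
        n,l,s,c=cv2.connectedComponentsWithStats(mm)
        if n>1:
            i=1+np.argmax(s[1:,4]); out[k]=(c[i],s[i,4])
    return out
E
python3 - <<'E'
from h import *
np.set_printoptions(precision=1,suppress=True)
for n,box in(("top",(225,230,285,290)),("side",(180,198,262,245))):
    im=np.load(n+"0.npy",allow_pickle=True).item(); W=world(im)
    for k,(c,a) in dots(im,box).items():
        u,v=np.round(c).astype(int); print(n,k,c,a,"ray57",ray(im,*c,57),"depth",W[v,u])
    if n=="top":
        print("ptr tip/ctr",ray(im,277,220,67),W[220,277])
        # object heights map: footprint of tall things near the wheel
        m=((W[...,2]>15)&(im["range_z"]>0)&(W[...,0]>350)&(W[...,0]<900)&(abs(W[...,1])<350)).astype(np.uint8)
        N,l,s,c=cv2.connectedComponentsWithStats(m)
        for i in range(1,N):
            if s[i,4]>40:
                P=W[l==i]; print(c[i],s[i,4],"min",P.min(0),"max",P.max(0),"med",np.median(P,0))
    else:
        hsv=cv2.cvtColor(im["pixels"],cv2.COLOR_RGB2HSV)
        for (u,v) in((276,211),(240,285),(336,275)): print(u,v,W[v,u])
big=cv2.resize(np.load("top0.npy",allow_pickle=True).item()["pixels"][170:320,170:370],None,fx=4,fy=4,interpolation=cv2.INTER_CUBIC)
cv2.imwrite("pics/crop.png",big[...,::-1])
E
```

```text
top yellow [242.4 255.5] 76 ray57 [510.8 123.5  57. ] depth [509.4 124.3  58.3]
top blue [248.6 245.9] 44 ray57 [535.5 110.2  57. ] depth [535.1 109.1  58.6]
top red [259.9 246. ] 63 ray57 [537.1  82.4  57. ] depth [537.   82.1  57.5]
ptr tip/ctr [603.3  44.2  67. ] [603.3  44.2  67.1]
[246.9 170. ] 575 min [674.6  90.6  16.2] max [781.6 163.8 127.6] med [722.9 127.5  81.2]
[184.8 195. ] 664 min [610.7 238.   15.1] max [685.5 311.7  99.2] med [655.7 284.9  67.9]
[336.1 222.3] 727 min [ 552.6 -155.3   15.2] max [663.8 -54.  117.1] med [ 605.1 -100.3  103.8]
[276.  219.6] 77 min [592.7  35.8  15.3] max [616.7  59.6  70.4] med [604.2  46.9  67. ]
[254.  257.3] 1801 min [431.9  26.   15. ] max [591.3 167.4  64.4] med [508.8  94.9  56. ]
[332.3 293.1] 971 min [ 396.6 -138.    17.4] max [474.2 -58.3  91.7] med [434.8 -96.   86.8]
side yellow [214.7 214.6] 18 ray57 [512.6 119.2  57. ] depth [511.  114.9  58.9]
side blue [227.  212.3] 53 ray57 [535.8 112.6  57. ] depth [534.  109.3  59.8]
side red [235.5 218.4] 68 ray57 [537.2  84.   57. ] depth [535.3  82.3  59.6]
276 211 [602.3  44.8  68.8]
240 285 [ 429.8 -107.2   88. ]
336 275 [ 590.8 -131.3   40. ]
```

View pics/crop.png

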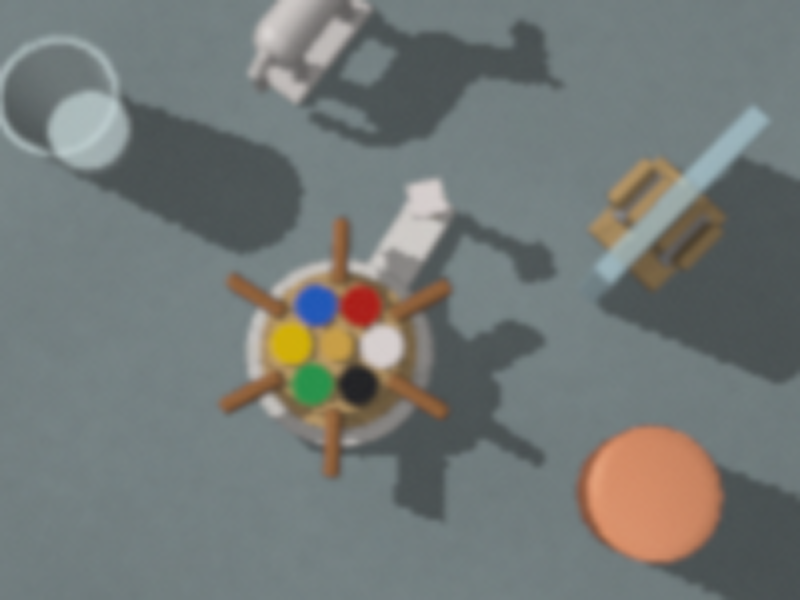

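Centre ≈ (511, 95.5) and yaw ≈ −28.7° (tip check: diamond centre 106 mm out, which matches the text). The lugs stand at about 1°, 61°, 121°, 181°, 241° and 301° in world angles. I will push the lug on the robot's side (about 181°) in +y, from the gap at 211°, with the fingers shut.

Request:
send_rows:
  targets: "0.2 -0.4 0 0 0 0;0.37 -0.78 0 0 0 0;0.37 -0.78 0 0 0 0;0.37 -0.78 0 0 0 0;0.37 -0.78 0 0 0 0;0.37 -0.78 0 0 0 0;0.37 -0.78 0 0 0 0;0.37 -0.78 0 0 0 0"
  grip: 0

```text
t: 0.9
tool_pos: [335.0, 296.2, 256.2]
tool_rot: [-0.0, 0.199, 0.98, 0.0]
ft_force: [-0.6, -0.2, 0.2]
opening: 0.001
```

```bash
python3 - <<'E'
from h import *
from scipy.spatial.transform import Rotation as Ro
s=ctrl.state(); q=s["tool_rot"]; M=Ro.from_quat([q[1],q[2],q[3],q[0]]).as_matrix()
print(s["tool_pos"],s["t"],s["opening"],s["joint_pos"]); print(M.round(3),"tool y yaw deg",np.degrees(np.arctan2(M[1,1],M[0,1])))
E
```

```text
[334.97868664 296.23801627 256.22136882] 0.9 0.0009351982621987621 [-0.75119241  0.52475775 -0.07225218  1.92384565  0.05577406  0.69482625
  0.31401691]
[[-0.921  0.39  -0.   ]
 [ 0.39   0.921  0.   ]
 [ 0.     0.    -1.   ]] tool y yaw deg 67.07196448865814
```

Request:
send_rows:
  targets: "0.357 -0.804 0 0 0 -0.372;0.357 -0.804 0 0 0 -0.372;0.357 -0.804 0 0 0 -0.372;0.357 -0.804 0 0 0 -0.372;0.357 -0.804 0 0 0 -0.372;0.357 -0.804 0 0 0 -0.372;0.357 -0.804 0 0 0 -0.372;0.357 -0.804 0 0 0 -0.372;0.357 -0.804 -0.2 0 0 -0.372;0.357 -0.804 -0.4 0 0 -0.372"

```text
t: 1.9
tool_pos: [443.0, 56.1, 155.4]
tool_rot: [0.001, 0.706, 0.709, 0.001]
ft_force: [2.0, 0.6, -1.0]
opening: -0.001
```

```bash
python3 - <<'E'
from h import *
s=ctrl.state(); print(s["tool_pos"],s["tool_rot"],s["joint_pos"])
a=ctrl.get_image("side"); b=ctrl.get_image("top")
c=np.hstack([cv2.resize(a["pixels"][120:280,130:310],(450,400),interpolation=2),cv2.resize(b["pixels"][190:330,190:310],(343,400),interpolation=2)])
cv2.imwrite("pics/n1.png",c[...,::-1])
E
```

```text
[443.01833963  56.11255686 155.40591213] [0.00082292 0.70565755 0.70855149 0.0012403 ] [-0.28253157  0.7147458   0.14861478  2.06188615 -0.26528875  0.37954994
  0.08106447]
```

View pics/n1.png

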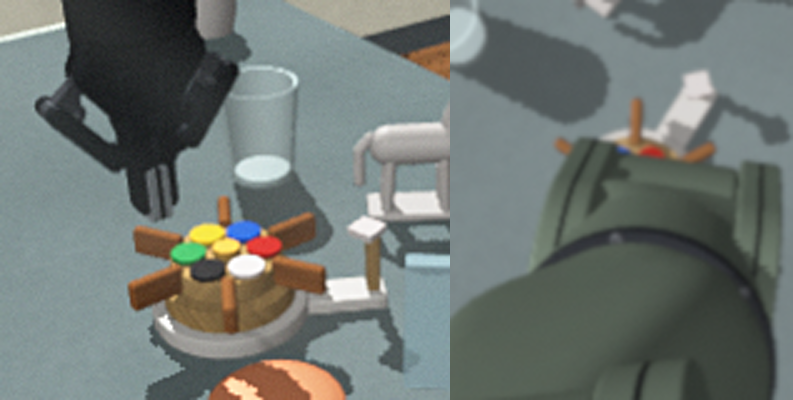

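The side view shows the shut fingertip at crop (155,215), over the gap just on the robot's side of the wheel and clear of everything. Next I lower it into the gap.

Request:
send_rows:
  targets: "0 0 -0.06 0 0 0;0 0 -0.12 0 0 0;0 0 -0.18 0 0 0;0 0 -0.23 0 0 0;0 0 -0.23 0 0 0;0 0 -0.23 0 0 0"

```text
t: 2.6
tool_pos: [443.0, 54.9, 88.8]
tool_rot: [0.0, 0.706, 0.708, 0.0]
ft_force: [0.2, 0.4, 0.4]
opening: 0.002
```

```bash
cat >> h.py <<'E'
def look(name=None):
    s=ctrl.state(); a=ctrl.get_image("side")
    print("tcp",s["tool_pos"].round(1),"F",s["ft_force"].round(1),"t",s["t"])
    for k,(c,n) in dots(a,(180,198,262,245)).items():
        p=ray(a,*c,57); print(k,n,p.round(1)[:2],"ang",round(np.degrees(np.arctan2(p[1]-95.5,p[0]-511)),1),"r",round(float(np.hypot(p[1]-95.5,p[0]-511)),1))
    if name: cv2.imwrite("pics/"+name,cv2.resize(a["pixels"][120:280,130:310],(675,600),interpolation=2)[...,::-1])
E
python3 -c "
from h import *
look('n2.png')"
```

```text
tcp [443.   54.9  88.8] F [0.2 0.4 0.4] t 2.6
yellow 11 [506.6 117. ] ang 101.5 r 22.0
blue 38 [535.7 111.6] ang 33.1 r 29.5
red 60 [537.   83.5] ang -24.9 r 28.7
```

View pics/n2.png

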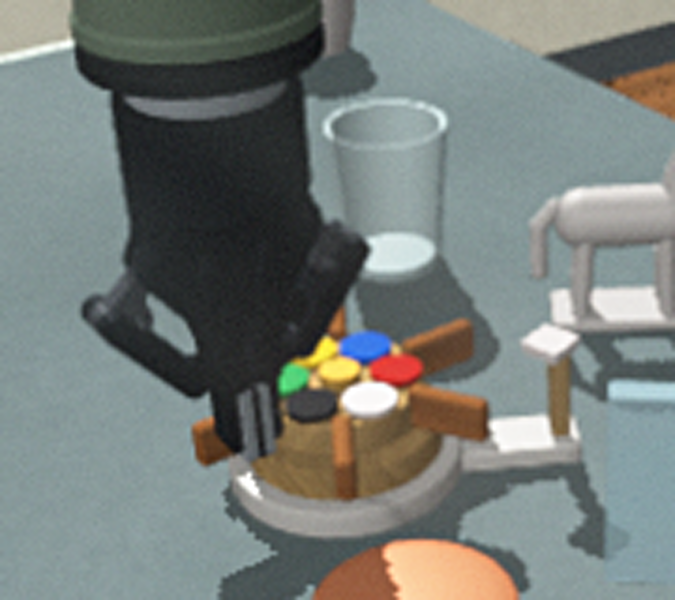

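The fingertip sits in the gap between the 181° and 241° lugs, still about 20 mm high (the last command was cut short). I go down 21 mm, then push in +y.

Request:
send_rows:
  targets: "0 0 -0.04 0 0 0;0 0 -0.07 0 0 0;0 0 -0.07 0 0 0;0 0 -0.07 0 0 0"

```text
t: 3.05
tool_pos: [442.5, 54.2, 66.7]
tool_rot: [-0.0, 0.707, 0.708, -0.0]
ft_force: [-0.2, -1.0, -0.6]
opening: 0.002
```

Request:
send_rows:
  targets: "0 0.02 0 0 0 0;0 0.04 0 0 0 0;0 0.06 0 0 0 0;0 0.08 0 0 0 0;0 0.095 0 0 0 0;0 0.11 0 0 0 0;0 0.11 0 0 0 0"

```text
t: 3.75
tool_pos: [442.3, 87.8, 66.2]
tool_rot: [-0.0, 0.706, 0.708, -0.0]
ft_force: [-0.8, -1.2, -0.6]
opening: 0.003
```

```bash
python3 -c "
from h import *
look()"
```

```text
tcp [442.3  87.8  66.2] F [-0.8 -1.2 -0.6] t 3.75
yellow 12 [507.2 120.7] ang 98.5 r 25.4
blue 37 [537.4 107.7] ang 24.8 r 29.0
red 54 [535.1  79.5] ang -33.5 r 28.9
```

The wheel has turned about 8.5°, as the geometry predicts. I keep pushing slowly toward half a click.

Request:
send_rows:
  targets: "0 0.015 0 0 0 0;0 0.03 0 0 0 0;0 0.045 0 0 0 0;0 0.055 0 0 0 0;0 0.055 0 0 0 0"

```text
t: 4.3
tool_pos: [442.4, 104.3, 66.3]
tool_rot: [-0.0, 0.706, 0.708, 0.0]
ft_force: [-0.8, -0.2, 0.3]
opening: 0.001
```

```bash
python3 -c "
from h import *
look()"
```

```text
tcp [442.4 104.3  66.3] F [-0.8 -0.2  0.3] t 4.3
yellow 7 [527.3 115.5] ang 50.8 r 25.8
blue 39 [538.9 101.5] ang 12.1 r 28.5
red 49 [530.1  74.7] ang -47.5 r 28.3
```

Request:
send_rows:
  targets: "0 0.01 0 0 0 0;0 0.02 0 0 0 0;0 0.025 0 0 0 0;0 0.025 0 0 0 0;0 0.025 0 0 0 0"

```text
t: 4.85
tool_pos: [442.3, 111.2, 66.2]
tool_rot: [-0.0, 0.707, 0.708, -0.0]
ft_force: [-1.7, -1.5, -0.1]
opening: 0.001
```

```bash
python3 -c "
from h import *
look()"
```

```text
tcp [442.3 111.2  66.2] F [-1.7 -1.5 -0.1] t 4.85
yellow 9 [528.9 114.3] ang 46.5 r 26.0
blue 33 [539.6  98.2] ang 5.5 r 28.7
red 49 [527.8  72.9] ang -53.4 r 28.1
```

Request:
send_rows:
  targets: "0 0.006 0 0 0 0;0 0.012 0 0 0 0;0 0.012 0 0 0 0;0 0.012 0 0 0 0"

```text
t: 5.3
tool_pos: [442.4, 114.9, 66.3]
tool_rot: [-0.0, 0.707, 0.708, -0.0]
ft_force: [-0.6, 0.5, -0.5]
opening: -0.0
```

```bash
python3 -c "
from h import *
look()"
```

```text
tcp [442.4 114.9  66.3] F [-0.6  0.5 -0.5] t 5.3
yellow 16 [531.9 112.1] ang 38.6 r 26.7
blue 50 [540.3  93.6] ang -3.7 r 29.4
red 25 [528.2  70.2] ang -55.8 r 30.6
```

Request:
send_rows:
  targets: "0 0 0 0 0 0;0 0 0 0 0 0;0 0 0 0 0 0"

```text
t: 5.65
tool_pos: [442.4, 114.8, 66.3]
tool_rot: [-0.0, 0.707, 0.708, -0.0]
ft_force: [0.4, -0.4, 0.1]
opening: 0.002
```

```bash
python3 -c "
from h import *
look()"
```

```text
tcp [442.4 114.8  66.3] F [ 0.4 -0.4  0.1] t 5.65
yellow 23 [536.6 106.1] ang 22.5 r 27.7
blue 46 [537.3  82.8] ang -25.8 r 29.2
red 30 [512.7  66.1] ang -86.7 r 29.4
```

It snapped: blue is at the pointer at −25.8°, where red started. The snap came at finger y ≈ 114.8. I lift over the next lug, go back and repeat for click 2 (yellow).

Request:
send_rows:
  targets: "0 0 0.07 0 0 0;0 0 0.14 0 0 0;0 0 0.14 0 0 0;0 -0.1 0.14 0 0 0;0 -0.2 0.14 0 0 0;0 -0.2 0.14 0 0 0;0 -0.2 0.07 0 0 0;0 -0.2 0 0 0 0;0 -0.2 0 0 0 0;0 -0.2 0 0 0 0"

```text
t: 6.7
tool_pos: [442.2, 54.9, 66.3]
tool_rot: [-0.0, 0.707, 0.708, -0.0]
ft_force: [0.3, -0.9, 0.4]
opening: -0.004
```

```bash
python3 -c "
from h import *
look()"
```

```text
tcp [442.2  54.9  66.3] F [ 0.3 -0.9  0.4] t 6.7
yellow 38 [534.9 110.1] ang 31.4 r 28.0
blue 54 [537.5  83.3] ang -24.6 r 29.2
red 31 [514.6  66. ] ang -83.1 r 29.7
```

Blue is settled in its notch (−24.6°) and the fingertip is back in the gap. Pushing click 2.

Request:
send_rows:
  targets: "0 0.02 0 0 0 0;0 0.04 0 0 0 0;0 0.06 0 0 0 0;0 0.08 0 0 0 0;0 0.095 0 0 0 0;0 0.11 0 0 0 0;0 0.125 0 0 0 0;0 0.14 0 0 0 0;0 0.155 0 0 0 0;0 0.165 0 0 0 0"

```text
t: 7.75
tool_pos: [442.5, 104.8, 66.2]
tool_rot: [-0.0, 0.707, 0.708, 0.0]
ft_force: [1.2, -1.5, -0.3]
opening: -0.0
```

Request:
send_rows:
  targets: "0 0.01 0 0 0 0;0 0.018 0 0 0 0;0 0.024 0 0 0 0;0 0.03 0 0 0 0;0 0.034 0 0 0 0;0 0.034 0 0 0 0;0 0.034 0 0 0 0;0 0.034 0 0 0 0;0 0.034 0 0 0 0"

```text
t: 8.65
tool_pos: [442.4, 114.5, 66.3]
tool_rot: [-0.0, 0.707, 0.708, -0.0]
ft_force: [-0.3, -0.4, -0.3]
opening: 0.003
```

```bash
python3 -c "
from h import *
look()"
```

```text
tcp [442.4 114.5  66.3] F [-0.3 -0.4 -0.3] t 8.65
yellow 59 [538.1  84. ] ang -22.9 r 29.4
blue 5 [518.6  61.2] ang -77.6 r 35.1
red 5 [477.5  76.4] ang -150.3 r 38.5
```

Request:
send_rows:
  targets: "0 0 0.07 0 0 0;0 0 0.14 0 0 0;0 0 0.14 0 0 0;0 -0.1 0.14 0 0 0;0 -0.2 0.14 0 0 0;0 -0.2 0.14 0 0 0;0 -0.2 0.14 0 0 0;0 -0.2 0.14 0 0 0;0 -0.2 0.14 0 0 0;0 -0.2 0.14 0 0 0"

```text
t: 9.7
tool_pos: [442.4, 55.1, 108.2]
tool_rot: [-0.0, 0.706, 0.708, -0.0]
ft_force: [-0.1, 0.1, -0.7]
opening: -0.001
```

```bash
python3 -c "
from h import *
look('n3.png')"
```

```text
tcp [442.4  55.1 108.2] F [-0.1  0.1 -0.7] t 9.7
yellow 66 [538.   83.8] ang -23.3 r 29.4
blue 13 [521.   68.7] ang -69.5 r 28.6
red 5 [477.8  77. ] ang -150.8 r 38.0
```

View pics/n3.png

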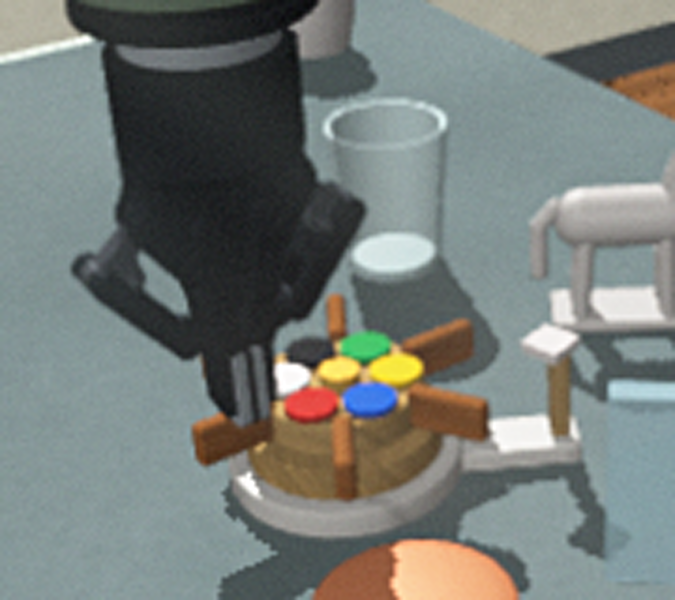

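The yellow dot (crop 397,371) faces the pointer (550,340). The lugs are in the same places as before and the wheel is at rest. It is now one click before green, so I make the last click on its own.

Request:
send_rows:
  targets: "0 0 -0.07 0 0 0;0 0 -0.14 0 0 0;0 0 -0.14 0 0 0;0 0 -0.14 0 0 0"

```text
t: 10.15
tool_pos: [442.3, 54.5, 66.6]
tool_rot: [-0.0, 0.707, 0.708, -0.0]
ft_force: [-0.1, 0.1, 0.5]
opening: 0.001
```

Request:
send_rows:
  targets: "0 0.02 0 0 0 0;0 0.04 0 0 0 0;0 0.06 0 0 0 0;0 0.08 0 0 0 0;0 0.095 0 0 0 0;0 0.11 0 0 0 0;0 0.125 0 0 0 0;0 0.14 0 0 0 0;0 0.155 0 0 0 0;0 0.165 0 0 0 0"

```text
t: 11.15
tool_pos: [442.4, 104.4, 66.2]
tool_rot: [-0.0, 0.707, 0.708, -0.0]
ft_force: [1.0, -1.8, 0.0]
opening: 0.0
```

Request:
send_rows:
  targets: "0 0.01 0 0 0 0;0 0.018 0 0 0 0;0 0.024 0 0 0 0;0 0.03 0 0 0 0;0 0.034 0 0 0 0;0 0.034 0 0 0 0;0 0.034 0 0 0 0;0 0.034 0 0 0 0;0 0.034 0 0 0 0"

```text
t: 12.05
tool_pos: [442.4, 114.1, 66.3]
tool_rot: [-0.0, 0.707, 0.708, -0.0]
ft_force: [0.0, 0.4, 0.2]
opening: -0.001
```

```bash
python3 -c "
from h import *
look()"
```

```text
tcp [442.4 114.1  66.3] F [0.  0.4 0.2] t 12.05
yellow 29 [508.9  62.4] ang -93.7 r 33.1
blue 5 [478.1  77.5] ang -151.3 r 37.4
red 5 [482.5 101. ] ang 169.0 r 29.1
```

Yellow has moved on a notch. I lift straight up and move aside for a clear look.

Request:
send_rows:
  targets: "0 0 0.1 0 0 0;0 0 0.2 0 0 0;0 0 0.35 0 0 0;0 0 0.5 0 0 0;0 0 0.6 0 0 0;-0.1 0.4 0.6 0 0 0;-0.2 0.8 0.6 0 0 0;-0.2 0.8 0.6 0 0 0;-0.2 0.8 0.6 0 0 0;-0.2 0.8 0.6 0 0 0"

```text
t: 13.1
tool_pos: [381.3, 356.4, 246.4]
tool_rot: [-0.0, 0.706, 0.708, 0.0]
ft_force: [0.9, -0.3, -0.6]
opening: -0.003
```

```bash
python3 - <<'E'
from h import *
np.set_printoptions(precision=1,suppress=True)
look()
a=ctrl.get_image("side"); b=ctrl.get_image("top")
R['green']=(50,85)
for n,im,box in(("top",b,(225,230,285,290)),("side",a,(180,198,262,245))):
    for k,(c,m) in dots(im,box).items():
        p=ray(im,*c,57); print(n,k,m,p[:2],round(np.degrees(np.arctan2(p[1]-95.5,p[0]-511)),1))
o=np.load("top0.npy",allow_pickle=True).item()
for q in(o,b):
    W=world(q)
    for nm,(x0,y0,x1,y1) in dict(horse=(225,140,270,200),tumbler=(165,175,210,215),clamp=(315,190,365,245),ptr=(265,210,290,235),tin=(310,270,355,315)).items():
        w=W[y0:y1,x0:x1]; m=w[...,2]>15; print(nm,np.median(w[m],0),end=" ")
    print()
c=np.hstack([cv2.resize(a["pixels"][120:280,130:310],(450,400),interpolation=2),cv2.resize(b["pixels"][190:330,190:310],(343,400),interpolation=2)])
cv2.imwrite("pics/n4.png",c[...,::-1])
E
```

```text
tcp [381.3 356.4 246.4] F [ 0.9 -0.3 -0.6] t 13.1
yellow 64 [514.   68.1] ang -83.7 r 27.6
blue 2 [494.4  73.9] ang -127.5 r 27.3
red 4 [483.2 100.5] ang 169.8 r 28.3
top yellow 76 [513.2  67.3] -85.6
top blue 44 [488.1  80.7] -147.2
top red 60 [486.7 108.8] 151.3
side yellow 67 [513.7  68. ] -84.4
side blue 4 [496.   76.7] -128.6
side red 3 [493.1 102.9] 157.4
horse [722.4 127.2  81.4] tumbler [655.4 284.3  68.6] clamp [ 604.7 -100.   107.6] ptr [603.3  46.5  67. ] tin [434.5 -95.8  86.9] 
horse [722.3 126.9  81.6] tumbler [654.9 284.   69.5] clamp [604.7 -99.8 108.6] ptr [603.   46.9  66.8] tin [434.7 -96.   86.8]
```

View pics/n4.png

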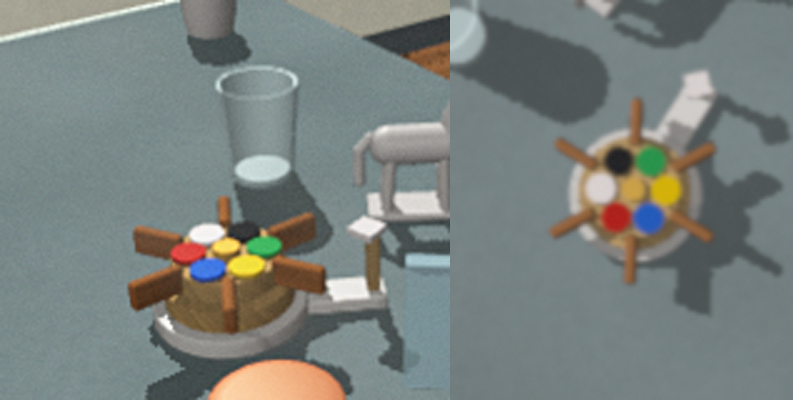

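In both views (crop (263,246) and (651,161)) the green dot faces the pointer. The ornaments, the stand and the pointer have not moved beyond measurement noise, and the arm is clear. Handing in.

```bash
python3 -c "
from rig import ctrl
print(ctrl.finish_job())"
```

```text
the job is handed in; nothing more can be done
None
```

The wheel started with red at the pointer, three clicks before green. With the shut fingertip I pushed the lug on the robot's side clockwise one click at a time: red to blue, blue to yellow, then yellow to green. After the second click the finger came out and I checked that the wheel was at rest on yellow, so the last click was made on its own.

- **Wheel:** both camera views show green at the pointer with the lugs back in their notches. My colour mask missed the green dot, so its position comes from looking at the pictures. The measured yellow, blue and red dots in the top view fit green at the pointer to within about 5°.
- **Force:** the wrist readings stayed at about 2 N or less at the moments I read them.
- **Surroundings:** the horse, tin, tumbler, clamp and pointer were within about 1 mm of their starting places. The stand and wheel looked undisturbed, and the arm was clear of everything.
- **Time:** the job was handed in at about 13 s. In the side view the finger partly hid some dots, so their readings there were unreliable, and I relied on the unobstructed dots and the top view.

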